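# Roll the long chromatography column onto the reading line

## Task

Two steel chromatography columns lie on the grey rolling board, one on each side of a black tape line. Push the long column sideways with your fingertips so that it rolls over the board (it must turn as it goes, and never be picked up or carried) until it lies centred on the tape line and along it, in front of the tag reader; then take the hand away. Leave the short column, the jar and the bottle where they are.

Things in the scene. Friction and masses are not known exactly. Their poses are not given: they have to be found in the camera images.
- board: Grey rolling board fixed to the bench, 300 mm (x) by 440 mm (y), its top 8 mm above the bench. Origin at the centre of its underside. Each edge at y = -220 and +220 mm has an aluminium lip, 8 mm wide, standing 5 mm above the board's top.
- line: Black tape line flat on the board's top, 280 x 6 mm, parallel to the board's x. Origin at its middle on the board's top; x along it, away from the robot; y across it. At its far end stands a fixed white tag reader (70 mm in x, 100 in y, rising 67 mm above the board), front face at x = +155 mm. The columns lie 95 to 170 mm to either side, up to 0.1 rad askew.
- long_column: Long steel column, 190 mm, 0.4 to 0.8 kg: a 24 mm barrel (142 mm bare) between round end fittings 48 mm across and 24 mm long, on which it rolls; axis 24 mm above the board. Origin at mid-axis; x along the axis; y, z turn with it. A light press on top of the barrel, dragged sideways, rolls it 2/3 as far as the fingertip; a push at half height on the barrel's side rolls it too. Let go, it stops.
- short_column: The short steel column, to be left alone, lying on the other side of the line: same diameters and fittings as the long one but 110 mm long. Origin at its middle, on its axis; x along its axis.
- jar: Amber screw jar with a red lid, 72 mm diameter, 100 mm tall, standing on the bench beside the board. Origin at the centre of its underside.
- bottle: Clear plastic bottle with a green cap, 52 mm diameter, 130 mm tall, standing on the bench beside the board. Origin at the centre of its underside.
Things that resemble listed ones, but are neither listed nor needed, are in the scene too. Leave any turquoise look-alike of the long_column alone.

How it is judged:
On the way:
1. the long column has rolled about half a turn (angle between long_column's own z axis and vertical above 2.5 rad).
At the end, for the whole second after the job is handed in: Long column at rest on the board, rolled at least half a turn: middle within 10 mm of the line across it and 50 mm of its middle along it, axis within 0.15 rad of it. Short column within 15 mm, jar and bottle within 20 mm of their starts (y of long_column in the frame of line between -0.01 and 0.01 m and x of long_column in the frame of line between -0.05 and 0.05 m and z of long_column in the frame of line between 0.02 and 0.028 m and angle between the x axis of long_column and the x axis of line, either way round below 0.15 rad and linear speed of long_column below 0.01 m/s and distance of short_column from where it was at the start of the episode below 0.015 m and distance of each of jar, bottle from where it was at the start of the episode below 0.02 m); the robot touches nothing.
It fails at once if the long column is lifted (its axis more than 12 mm higher above the board than when it lies) (z of long_column in the frame of board above 0.044 m).
It fails at once if the long column is tipped up on end (angle between long_column's own x axis and vertical below 1.3 rad or angle between long_column's own x axis and vertical above 1.84 rad).
It fails at once if the short column is moved more than 15 mm (distance of short_column from where it was at the start of the episode above 0.015 m).
It fails at once if the jar or the bottle is moved more than 20 mm (distance of any of jar, bottle from where it was at the start of the episode above 0.02 m).
It also fails if it takes over 51 s, if anything falls off the work surface, if the arm or the gripper's body presses on something with over 40 N, if the wrist force passes 120 N, or if a joint passes its speed limit or range.

## Robot

A 6-joint arm with a two-finger parallel gripper is mounted at the origin on the work surface. World frame = base frame: x ahead of the robot, y to its left, z up, the work surface at z = 0. Lengths are in m, angles in rad, forces in N, time in s.
With the tool pointing down it reaches from about 0.25 to 0.775 m from the base axis. Payload 4 kg.
Tool frame: the origin (TCP) lies midway between the tips of the shut fingers; the grasp point (between the pads) lies 19 mm behind it (ctrl.hold_point_z is the distance from the TCP to the grasp point, in m); z points along the fingers, y is the line along which they close (so a half turn about z gives the same grasp; the last joint's range is limited). The gripper opens to 94 mm and grips with 3 to 60 N. Pads are 16 mm wide; open, the fingers measure 119 mm over their backs; the gripper's body (75 mm by 177 mm) begins 78 mm behind the grasp point.
Start: joints at [1.007, 0.087, 1.371, -0, 1.684, -0.103], TCP at [0.245, 0.493, 0.206] pointing down, gripper open.
Joint ranges: [-3.1, 3.1], [-0.76, 2.03], [0.27, 2.55], [-1.08, 4.22], [0.17, 2.65], [-2.57, 2.57]. Speed limits (rad/s): [2.79, 2.79, 3.14, 3.14, 3.14, 3.14].

## Interface

Orientations are given as a unit quaternion [x, y, z, w].
In Python, from plant import ctrl gives the robot as it stands. The module is installed in compiled form; this text tells all that it offers.
- The arm moves only by the tool servo_tool, never from a script. Its argument "motion" is a list of rows, each a list of 3 entries, a list of its own where there are three numbers: the shift along the world's x, y, z in units of 25 mm (1.0 is 25 mm), then the turn about the world's z in units of 5 degrees (1.0 is 5 degrees), then the closure in counts, from 0 (fully open) to 255 (shut). A call has 1 to 20 rows; each row shifts and turns the commanded pose from where the row before left it; what a row does not reach is not made up. A row lasts 1/12 s, in which the tool goes at most 41.7 mm and 7.16 degrees, less where a joint would pass 70% of its speed; a pose out of reach is approached as far as the arm can. A call is refused whole if a number of a shift passes 1 or a number of a turn 1, either way. A call with a gripper value outside its range is refused whole. The fingers move at their own pace and stop on an object; "force" is the grip in N (left out, the last holds). Time passes only in rows, so rows that do not move let the fingers close. It gives the time, the measured TCP pose, the force, the opening and the grip force at its end, in the units of the state.
- ctrl.get_state(): the state, without advancing time (a new reading comes with each control period).
- ctrl.grab_frame(name): name is "scene" or "top" or "wrist"; returns a dict with "image" (400x640x3 uint8, blue, green, red), "intrinsics" (3x3 intrinsics, pixels), "rvec" (rotation vector, rad) and "tvec" (3), from world to camera coordinates, as OpenCV has them. Camera axes: x right, y down, z forward; pixel columns grow to the right and rows downward; lengths in m; the calibration is good to about 2 mm. A picture is of the moment at which its call begins. There is no depth.
- ctrl.sign_off(): hands the job in; it is judged then, once.
The state is a dict: "clock": time; "joint_positions": joint angles; "joint_velocities": joint speeds; "joint_efforts": joint torques, N m; "ee_pos": TCP position; "ee_rot": TCP orientation; "wrist_force": force on the tool from outside, world axes, zero at the start; "torque": the same for the moment, N m; "grip_width": opening from 0.0 (shut) to 1.0 (fully open); "finger_force": force on a finger pad.
Only numpy, scipy, OpenCV 4.12 (cv2) and the standard library are available. Lean on these libraries where they do the work, as an engineer would, in place of code of your own. Each camera call takes 0.05 s, during which the arm holds its last target. There are 200 camera calls.

## Working session

There is one attempt and no reset: what is moved stays moved. The work goes in short steps, Python scripts to look and compute and a tool call to move; the robot and the scene stay as the last step left them, time stands still between calls to the robot, and variables do not carry over. Pictures are saved under pics/ and viewed, at most 10 in all, crops included, and the job is handed in when it is done.

Besides the shell and the picture viewer there is one more tool, called as a command line: name --argument value ..., lists and objects as JSON in quotes. servo_tool: Moves the arm, as the interface text tells. Its arguments: {"type":"object","properties":{"motion":{"type":"array"},"force":{"type":"number"}},"required":["motion"]}

```bash
mkdir -p pics; cat > h.py <<'E'
import numpy as np, cv2
from plant import ctrl
def grab(n, f):
    d=ctrl.grab_frame(n); cv2.imwrite(f,d["image"]); np.savez(f+".npz",**{k:np.array(v) for k,v in d.items()}); return d
def ray(d,px,z):
    K=np.array(d["intrinsics"]);R=cv2.Rodrigues(np.array(d["rvec"]).astype(float))[0];t=np.array(d["tvec"]).reshape(3)
    p=cv2.undistortPoints(np.array([[px]],float),K,None)[0,0]
    v=R.T@np.array([p[0],p[1],1]);c=-R.T@t
    return c+v*(z-c[2])/v[2]
E
python3 - <<'E'
from h import *
a=grab("top","pics/top1.png");b=grab("scene","pics/sc1.png")
cv2.imwrite("pics/both1.png",cv2.resize(np.vstack([a["image"],b["image"]]),(480,600)))
print(ctrl.get_state())
E
```

```text
{'clock': 0.1, 'joint_positions': array([ 1.00688759e+00,  8.78828690e-02,  1.37206067e+00, -2.59680661e-05,
        1.68359546e+00, -1.03128268e-01]), 'joint_velocities': array([ 0.00055393, -0.00211011, -0.00393186,  0.00036524, -0.00127991,
        0.00179087]), 'joint_efforts': array([ 2.07082951e-03, -3.41250265e+01, -3.03302765e+01,  7.19601614e-02,
        3.03745118e-02, -1.02672509e-04]), 'ee_pos': array([0.24432441, 0.49221746, 0.20444178]), 'ee_rot': array([ 2.28358765e-01,  9.73576565e-01, -9.23768486e-04, -3.06394292e-04]), 'wrist_force': array([0.05119119, 0.5675047 , 0.22000644]), 'torque': array([-0.00984539,  0.01974121, -0.01173248]), 'finger_force': 0.0, 'grip_width': 1.0007782344994358}
```

View pics/top1.png

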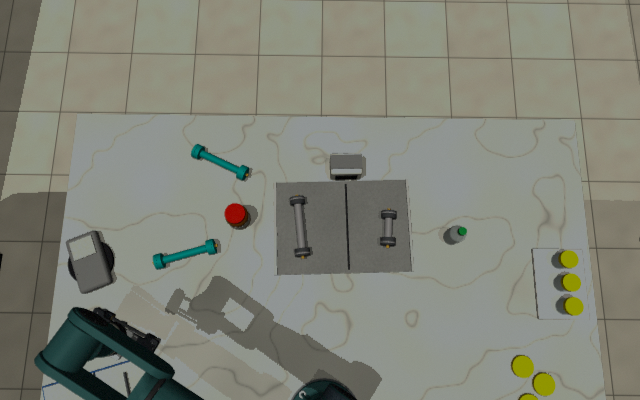

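View pics/sc1.png

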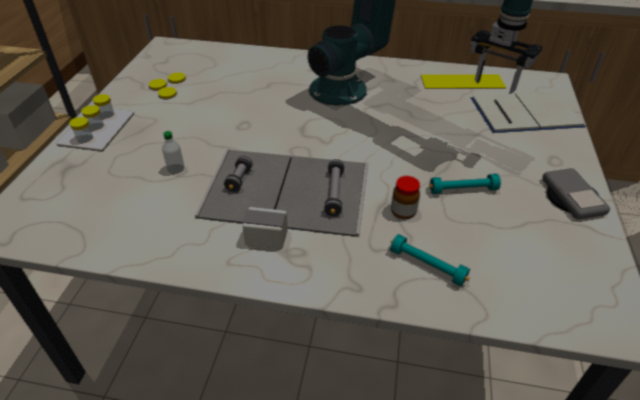

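Top view: the steel long column lies on the board's left side, centred about (300,227). The short one is at (388,229), the tape at (347,227) and the reader at (347,167). The candidates are the steel column at (300,227) and the turquoise ones at (220,162) and (186,253). The steel one fits: it is on the board and not turquoise. I'll confirm it in a crop and measure.

```bash
python3 - <<'E'
from h import *
d=np.load("pics/top1.png.npz");im=d["image"]
cv2.imwrite("pics/crop1.png",cv2.resize(im[150:290,260:430],None,fx=4,fy=4,interpolation=cv2.INTER_CUBIC))
g=cv2.cvtColor(im,cv2.COLOR_BGR2GRAY)
for thr in (45,60):
    m=(g<thr).astype(np.uint8);m[:178]=0;m[278:]=0;m[:,:277]=0;m[:,411:]=0
    n,l,s,c=cv2.connectedComponentsWithStats(m)
    for i in range(1,n):
        if s[i,4]>15: print(thr,s[i],c[i].round(1),ray(d,c[i],.032).round(3),ray(d,c[i],.008).round(3))
for p in [(277,183),(405,180),(411,271),(277,275),(346,184),(349,269)]: print(p,ray(d,p,.008).round(3))
E
```

```text
45 [335 178  22   2  35] [344.3 178.4] [ 0.727 -0.059  0.032] [ 0.734 -0.06   0.008]
45 [345 184   5  85 118] [346.8 225.7] [ 0.571 -0.067  0.032] [ 0.576 -0.068  0.008]
45 [300 199   5   7  27] [302.1 201.4] [0.649 0.076 0.032] [0.654 0.077 0.008]
45 [290 200   6   6  19] [291.8 202.6] [0.645 0.109 0.032] [0.65  0.111 0.008]
45 [381 213   5   6  26] [382.8 215.4] [ 0.606 -0.181  0.032] [ 0.611 -0.185  0.008]
45 [390 214   6   6  21] [393.3 216.4] [ 0.603 -0.214  0.032] [ 0.608 -0.218  0.008]
45 [305 247   5   5  16] [307.4 249. ] [0.496 0.057 0.032] [0.499 0.058 0.008]
60 [334 178  24   2  43] [345.1 178.4] [ 0.727 -0.061  0.032] [ 0.733 -0.063  0.008]
60 [345 184   5  86 163] [346.9 226.2] [ 0.57  -0.067  0.032] [ 0.574 -0.068  0.008]
60 [290 195  16  12 102] [297.9 201.2] [0.65  0.09  0.032] [0.655 0.091 0.008]
60 [381 209  16  11 109] [388.6 214.6] [ 0.609 -0.2    0.032] [ 0.613 -0.203  0.008]
60 [380 237  16  10 110] [387.7 240.9] [ 0.525 -0.195  0.032] [ 0.528 -0.199  0.008]
60 [294 241  17  16 110] [303.  251.1] [0.489 0.071 0.032] [0.492 0.072 0.008]
(277, 183) [0.715 0.161 0.008]
(405, 180) [ 0.73  -0.26   0.008]
(411, 271) [ 0.433 -0.27   0.008]
(277, 275) [0.416 0.152 0.008]
(346, 184) [ 0.714 -0.066  0.008]
(349, 269) [ 0.437 -0.074  0.008]
```

View pics/crop1.png

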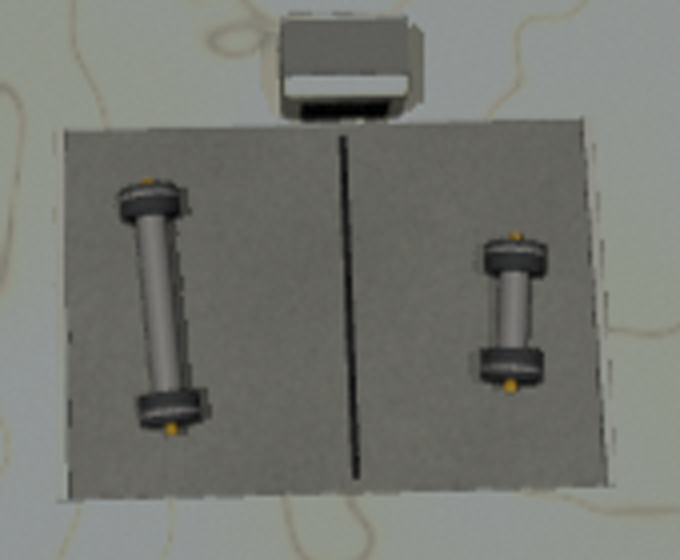

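The crop confirms it: a steel barrel between dark fittings on the board's left half, with no turquoise. Long column centre is about (0.570, 0.081), axis 0.118 rad. Line middle is about (0.575, -0.070), 0.03 rad. I'll push with both open fingertips spread along the barrel, which will also align it.

servo_tool --motion '[[[0.68,-0.78,0],-0.6,0],[[0.68,-0.78,0],-0.6,0],[[0.68,-0.78,0],-0.6,0],[[0.68,-0.78,0],-0.6,0],[[0.68,-0.78,0],-0.6,0],[[0.68,-0.78,0],-0.6,0],[[0.68,-0.78,0],-0.6,0],[[0.68,-0.78,0],-0.6,0],[[0.68,-0.78,0],-0.6,0],[[0.68,-0.78,0],-0.6,0],[[0.68,-0.78,0],-0.6,0],[[0.68,-0.78,0],-0.6,0],[[0.68,-0.78,0],-0.6,0],[[0.68,-0.78,0],-0.6,0],[[0.68,-0.78,0],-0.6,0],[[0.68,-0.78,0],-0.6,0],[[0.68,-0.78,0],-0.6,0],[[0.68,-0.78,0],-0.6,0],[[0.68,-0.78,0],-0.6,0],[[0,0,0],0,0]]'

```text
clock: 1.77
ee_pos: [0.5695, 0.1184, 0.204]
ee_rot: [0.668, 0.745, -0.001, 0.0]
wrist_force: [-0.5, 0.0, 0.5]
grip_width: 1.003
finger_force: 0.0
```

```bash
python3 - <<'E'
from h import *
d=grab("wrist","pics/w1.png")
s=ctrl.get_state();q=s["ee_rot"];from scipy.spatial.transform import Rotation as R
y=R.from_quat(q).as_matrix()[:,1];print(s["clock"],s["ee_pos"],np.arctan2(y[1],y[0]))
np.set_printoptions(precision=3,suppress=True)
K=np.array(d["intrinsics"])
for P in [(.57,.081,.032),(.65,.09,.032),(.489,.071,.032),(.437,-.074,.008),(.714,-.066,.008)]:
    print(cv2.projectPoints(np.array([P],float),np.array(d["rvec"],float),np.array(d["tvec"],float),K,None)[0].ravel())
E
```

```text
1.8167 [0.56822749 0.12028183 0.20415599] 0.11199500116451798
[316.963 213.729]
[386.187 213.546]
[246.836 214.638]
[206.773 307.355]
[410.568 321.666]
```

View pics/w1.png

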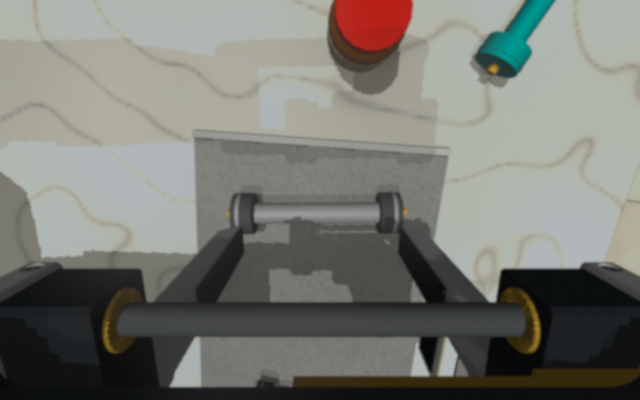

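The wrist view shows the steel column at (317,213), with caps at (245,213) and (390,212). This matches the projected estimate, and the fingers straddle its barrel span. Next I descend behind it.

servo_tool --motion '[[[0,0,-0.71],0,0],[[0,0,-0.71],0,0],[[0,0,-0.71],0,0],[[0,0,-0.71],0,0],[[0,0,-0.71],0,0],[[0,0,-0.71],0,0],[[0,0,-0.71],0,0],[[0,0,-0.71],0,0],[[0,0,-0.71],0,0],[[0,0,-0.71],0,0],[[0,0,0],0,0],[[0,0,0],0,0]]'

```text
clock: 2.82
ee_pos: [0.5659, 0.1228, 0.0269]
ee_rot: [0.665, 0.747, -0.001, -0.001]
wrist_force: [0.1, -0.4, -0.2]
grip_width: 1.002
finger_force: 0.0
```

servo_tool --motion '[[[0.02,-0.15,0],-0.03,0],[[0.02,-0.15,0],-0.03,0],[[0.02,-0.15,0],-0.03,0],[[0.02,-0.15,0],-0.03,0],[[0.02,-0.15,0],-0.03,0],[[0.02,-0.15,0],-0.03,0],[[0.02,-0.15,0],-0.03,0],[[0.02,-0.15,0],-0.03,0],[[0.02,-0.15,0],-0.03,0],[[0.02,-0.15,0],-0.03,0],[[0.02,-0.15,0],-0.03,0],[[0.02,-0.15,0],-0.03,0],[[0.02,-0.15,0],-0.03,0],[[0.02,-0.15,0],-0.03,0],[[0.02,-0.15,0],-0.03,0],[[0.02,-0.15,0],-0.03,0],[[0.02,-0.15,0],-0.03,0],[[0.02,-0.15,0],-0.03,0],[[0.02,-0.15,0],-0.03,0],[[0.02,-0.15,0],-0.03,0]]'

```text
clock: 4.48
ee_pos: [0.5776, 0.0468, 0.028]
ee_rot: [0.685, 0.729, 0.0, 0.0]
wrist_force: [-0.8, 0.6, 0.4]
grip_width: 1.0
finger_force: 0.1
```

```bash
python3 - <<'E'
from h import *
d=grab("wrist","pics/w2.png");t=grab("top","pics/t2.png")
s=ctrl.get_state();q=s["ee_rot"];from scipy.spatial.transform import Rotation as R
y=R.from_quat(q).as_matrix()[:,1];print(s["clock"],s["ee_pos"],np.arctan2(y[1],y[0]),s["wrist_force"])
a=cv2.resize(t["image"][150:290,260:430],(486,400),interpolation=cv2.INTER_CUBIC)
b=cv2.resize(d["image"],(314,196));v=np.zeros((400,800,3),np.uint8);v[:,:486]=a;v[:196,486:]=b
cv2.imwrite("pics/v2.png",v)
E
```

```text
4.5833 [0.57765939 0.04642498 0.02798017] 0.061965867889640674 [-0.4532118  -0.2949485  -0.81074825]
```

View pics/v2.png

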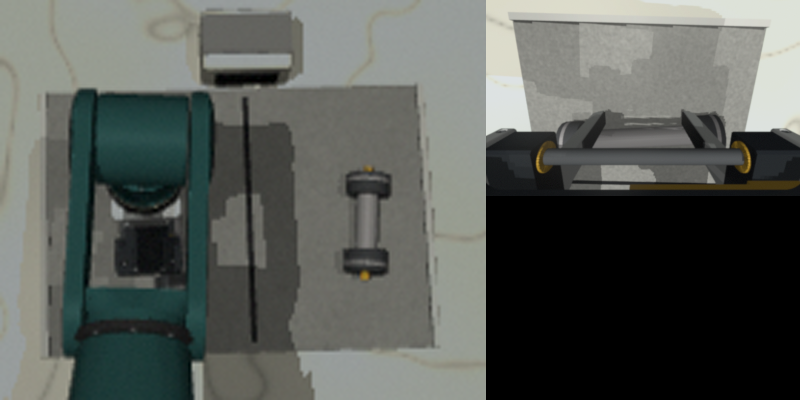

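The column sits ahead of both fingertips in the wrist view, at about (645,133) in the composite, and it is rolling with low force. I'll continue toward the line, slowing down.

servo_tool --motion '[[[0.01,-0.2,0],-0.02,0],[[0.01,-0.2,0],-0.02,0],[[0.01,-0.2,0],-0.02,0],[[0.01,-0.2,0],-0.02,0],[[0.01,-0.2,0],-0.02,0],[[0.01,-0.2,0],-0.02,0],[[0.01,-0.2,0],-0.02,0],[[0.01,-0.2,0],-0.02,0],[[0.01,-0.2,0],-0.02,0],[[0.01,-0.2,0],-0.02,0],[[0.01,-0.2,0],-0.02,0],[[0.01,-0.15,0],-0.02,0],[[0.01,-0.15,0],-0.02,0],[[0.01,-0.15,0],-0.02,0],[[0.01,-0.15,0],-0.02,0],[[0.01,-0.1,0],-0.02,0],[[0.01,-0.1,0],-0.02,0],[[0,-0.1,0],0,0],[[0,-0.05,0],0,0],[[0,-0.05,0],0,0]]'

```text
clock: 6.25
ee_pos: [0.5818, -0.033, 0.028]
ee_rot: [0.695, 0.719, -0.0, 0.0]
wrist_force: [0.3, -0.0, 0.6]
grip_width: 1.002
finger_force: 0.0
```

servo_tool --motion '[[[0,0,0],0,0],[[0,0,0],0,0],[[0,0,0],0,0],[[0,0,0],0,0]]'

```text
clock: 6.58
ee_pos: [0.5818, -0.0327, 0.028]
ee_rot: [0.695, 0.719, 0.0, 0.0]
wrist_force: [-0.2, 0.6, -0.0]
grip_width: 1.0
finger_force: 0.0
```

servo_tool --motion '[[[0,0.5,0],0,0],[[0,0.8,0],0,0],[[0,0.8,0.5],0,0],[[0,0.8,0.9],0,0],[[0,0.8,0.9],0,0],[[0,0.8,0.9],0,0],[[0,0.8,0.9],0,0],[[0,0.9,0.9],0,0],[[0,0.9,0.9],0,0],[[0,0.9,0.9],0,0],[[0,0,0],0,0],[[0,0,0],0,0]]'

```text
clock: 7.58
ee_pos: [0.5822, 0.1689, 0.1996]
ee_rot: [0.694, 0.72, 0.001, 0.001]
wrist_force: [-0.2, -0.7, -0.4]
grip_width: 1.001
finger_force: 0.0
```

```bash
python3 - <<'E'
from h import *
t=grab("top","pics/t3.png");s=ctrl.get_state();print(s["clock"],s["ee_pos"])
im=t["image"]
cv2.imwrite("pics/v3.png",cv2.resize(im[150:290,260:430],None,fx=4,fy=4,interpolation=cv2.INTER_CUBIC))
E
```

```text
7.6333 [0.58147326 0.16763651 0.19761888]
```

View pics/v3.png

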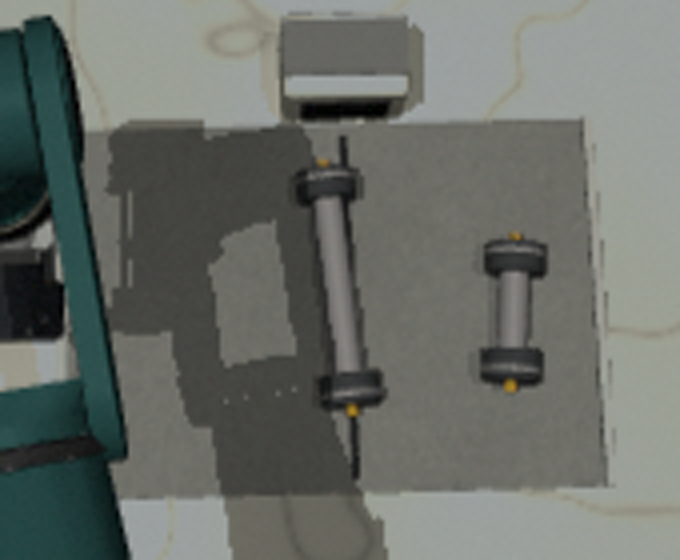

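The crop shows the column close to the line but still askew, with cap centres at (327,185) and (350,388). The tape runs from (343,137) to (356,478).

```bash
python3 - <<'E'
from h import *
d=np.load("pics/t3.png.npz")
f=lambda p,z:ray(d,(p[0]/4+259.6,p[1]/4+149.6),z)
a,b=f((327,185),.032),f((350,388),.032);l,m=f((343,137),.008),f((356,478),.008)
u=(l-m)/np.linalg.norm(l-m);n=np.array([-u[1],u[0],0]);c=(a+b)/2;o=(l+m)/2
print(a,b,c,"line",o,"across",(c-o)@n,"along",(c-o)@u,"col ang",np.arctan2(*(a-b)[1::-1]),"line ang",np.arctan2(u[1],u[0]))
E
```

```text
[ 0.66856993 -0.04914702  0.032     ] [ 0.50515375 -0.06711795  0.032     ] [ 0.58686184 -0.05813249  0.032     ] line [ 0.57593431 -0.06838008  0.008     ] across 0.009863182715523238 along 0.011275709923115353 col ang 0.10953017499493058 line ang 0.03462275741533915
```

The column keeps its skew because a one-sided push only rolls it. I'll straddle the barrel diagonally, with the far finger on +y and the near finger on -y, and turn the tool clockwise to make a couple that aligns the column in place.

servo_tool --motion '[[[0.02,-0.75,0],0.74,0],[[0.02,-0.75,0],0.74,0],[[0.02,-0.75,0],0.74,0],[[0.02,-0.75,0],0.74,0],[[0.02,-0.75,0],0.74,0],[[0.02,-0.75,0],0.74,0],[[0.02,-0.75,0],0.74,0],[[0.02,-0.75,0],0.74,0],[[0.02,-0.75,0],0.74,0],[[0.02,-0.75,0],0.74,0],[[0.02,-0.75,0],0.74,0],[[0.02,-0.75,0],0.74,0],[[0,0,0],0,0],[[0,0,0],0,0],[[0,0,0],0,0]]'

```text
clock: 8.88
ee_pos: [0.587, -0.0577, 0.1966]
ee_rot: [0.373, 0.928, 0.0, -0.001]
wrist_force: [0.9, -0.1, -0.1]
grip_width: 1.003
finger_force: 0.0
```

```bash
cat >> h.py <<'E'
from scipy.spatial.transform import Rotation as R
def pose():
    s=ctrl.get_state();y=R.from_quat(s["ee_rot"]).as_matrix()[:,1];print(s["clock"],s["ee_pos"].round(4),"ang",np.arctan2(y[1],y[0]).round(3),s["wrist_force"].round(1))
E
python3 -c "
from h import *
pose();grab('wrist','pics/w4.png')"
```

```text
8.8833 [ 0.587  -0.0577  0.1966] ang 0.806 [ 0.9 -0.1 -0.1]
```

View pics/w4.png

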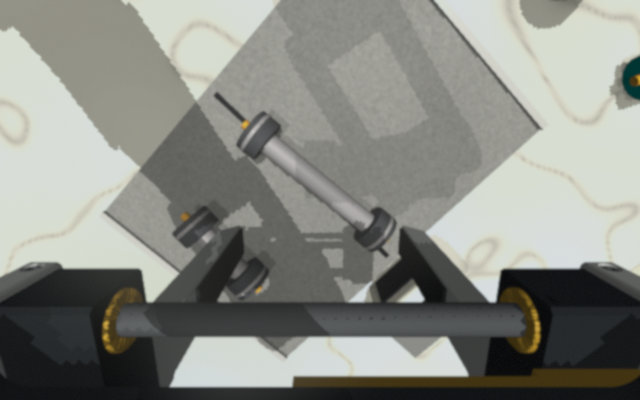

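The wrist view shows the column from (258,135) near to (377,230) far. The tape shows at (216,95) and (386,255), and the short column is clear at (220,252). A quick numeric check before descending.

```bash
python3 - <<'E'
from h import *
d=np.load("pics/w4.png.npz")
b,a=ray(d,(258,135),.032),ray(d,(377,230),.032);m,l=ray(d,(216,95),.008),ray(d,(386,255),.008)
print(a,b,(a+b)/2,np.arctan2(*(a-b)[1::-1]));print(m,l,np.arctan2(*(l-m)[1::-1]))
E
```

```text
[ 0.67165251 -0.04795202  0.032     ] [ 0.5026204 -0.0687386  0.032    ] [ 0.58713646 -0.05834531  0.032     ] 0.12235986477034998
[ 0.43813245 -0.0749313   0.008     ] [ 0.71411755 -0.06462505  0.008     ] 0.03732614344644207
```

servo_tool --motion '[[[0,0,-0.8],0,0],[[0,0,-0.8],0,0],[[0,0,-0.8],0,0],[[0,0,-0.8],0,0],[[0,0,0],0,0]]'

```text
clock: 9.35
ee_pos: [0.5847, -0.0561, 0.1127]
ee_rot: [0.372, 0.928, -0.001, -0.005]
wrist_force: [-0.0, 0.1, -0.5]
grip_width: 0.998
finger_force: 0.0
```

servo_tool --motion '[[[0,0,-0.6],0,0],[[0,0,-0.6],0,0],[[0,0,-0.6],0,0],[[0,0,-0.6],0,0],[[0,0,-0.6],0,0],[[0,0,-0.5],0,0],[[0,0,0],0,0],[[0,0,0],0,0]]'

```text
clock: 10.02
ee_pos: [0.5876, -0.0573, 0.0304]
ee_rot: [0.372, 0.928, 0.0, -0.0]
wrist_force: [0.1, -0.9, -0.3]
grip_width: 0.999
finger_force: 0.0
```

servo_tool --motion '[[[0,-0.02,-0.15],-0.2,0],[[0,-0.02,0],-0.2,0],[[0,-0.02,0],-0.2,0],[[0,-0.02,0],-0.2,0],[[0,-0.02,0],-0.2,0],[[0,-0.02,0],-0.2,0],[[0,-0.02,0],-0.2,0],[[0,-0.02,0],-0.2,0],[[0,-0.02,0],-0.2,0],[[0,-0.02,0],-0.2,0],[[0,-0.02,0],-0.2,0],[[0,-0.02,0],-0.2,0],[[0,-0.02,0],-0.2,0],[[0,-0.02,0],-0.2,0],[[0,-0.02,0],-0.2,0],[[0,-0.02,0],-0.2,0],[[0,-0.02,0],-0.2,0],[[0,-0.02,0],-0.2,0],[[0,-0.02,0],-0.2,0],[[0,0,0],0,0]]'

```text
clock: 11.68
ee_pos: [0.5879, -0.0674, 0.0267]
ee_rot: [0.521, 0.854, 0.0, 0.0]
wrist_force: [0.1, 0.5, 0.1]
grip_width: 0.996
finger_force: 2.0
```

```bash
python3 -c "
from h import *
pose();grab('wrist','pics/w5.png')"
```

```text
11.6833 [ 0.5879 -0.0674  0.0267] ang 0.475 [0.1 0.5 0.1]
```

View pics/w5.png

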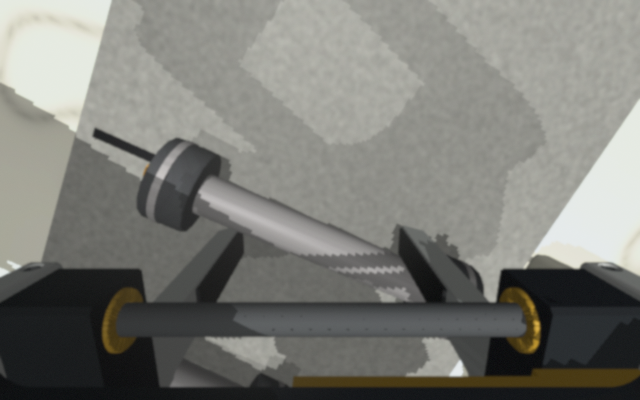

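The near cap (180,185) now lies on the tape, seen at (120,145), and both fingers touch. A touch more turn, then back off and rise.

servo_tool --motion '[[[0,0,0],-0.2,0],[[0,0,0],-0.1,0],[[0,0,0],0,0],[[0,0,0],0,0],[[0,0,0],0.4,0],[[0,0,0],0.6,0],[[0,0,0],0.7,0],[[0,0,0],0.7,0],[[0,0,0],0.7,0],[[0,0,0],0,0],[[0,0,0],0,0],[[0,0,0.4],0,0],[[0,0,0.8],0,0],[[0,0,0.8],0,0],[[0,0,0.8],0,0],[[0,0,0.8],0,0],[[0,0,0.8],0,0],[[0,0,0.8],0,0],[[0,0,0.8],0,0],[[0,0,0.8],0,0]]'

```text
clock: 13.4
ee_pos: [0.5877, -0.0674, 0.1988]
ee_rot: [0.413, 0.911, 0.0, 0.001]
wrist_force: [0.6, 0.5, -0.5]
grip_width: 1.0
finger_force: 0.0
```

servo_tool --motion '[[[0,0.9,0],0,0],[[0,0.9,0],0,0],[[0,0.9,0],0,0],[[0,0.9,0],0,0],[[0,0.9,0],0,0],[[0,0.9,0],0,0],[[0,0.9,0],0,0],[[0,0.9,0],0,0],[[0,0.9,0],0,0],[[0,0.9,0],0,0],[[0,0,0],0,0],[[0,0,0],0,0]]'

```text
clock: 14.4
ee_pos: [0.5877, 0.1584, 0.1974]
ee_rot: [0.412, 0.911, -0.0, 0.0]
wrist_force: [0.3, -0.3, -0.6]
grip_width: 0.998
finger_force: 0.0
```

```bash
python3 - <<'E'
from h import *
pose();t=grab("top","pics/t6.png")
cv2.imwrite("pics/v6.png",cv2.resize(t["image"][150:290,260:430],None,fx=4,fy=4,interpolation=cv2.INTER_CUBIC))
E
```

```text
14.4 [0.5877 0.1584 0.1974] ang 0.722 [ 0.3 -0.3 -0.6]
```

View pics/v6.png

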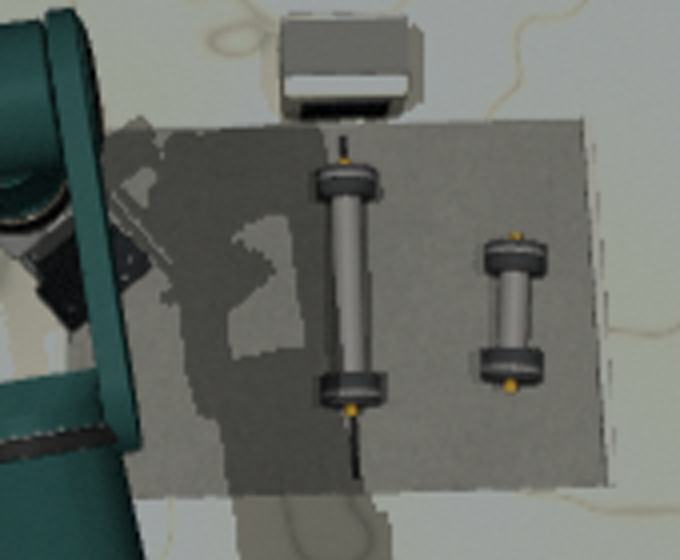

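The column lies on the tape, with caps at (347,182) and (351,389) and the tape at 344.7 and 352.6 in those rows. That is about 1 mm off across, 11 mm along and 0.03–0.04 rad askew. The short column is unchanged and the hand is clear.

```bash
python3 -c "
from plant import ctrl
print(ctrl.sign_off())"
```

```text
the job is handed in; nothing more can be done
None
```

The long column was rolled onto the tape line, ending about 1 mm off across it, 11 mm along it and 0.04 rad askew by the last top view; the short column looked unmoved, I never went near the jar or bottle, the hand is clear, and the job is handed in, though hand-in returned no verdict and I inferred the half turn from the 150 mm roll and near-zero push force.

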